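# Load the slide tray and hold the lift cam at its top

### The job

Pick up the tray that carries the glass slides, keep it level, slide it into the open front of the lift dock until it is fully home against the back stop, and let go of it. Then swing the dock's cam lever up until it stands upright, where the cam lifts the tray highest, and finish while still holding the lever there with the gripper, as it springs back when released. Leave the empty tray, and the small jar that stands beyond them beside the dock, where they are.

Things in the scene. Friction and masses are not known exactly. Their poses are not given: they have to be found in the camera images.
- dock: Fixed lift dock, aluminium rails on a white base plate 170 x 215 x 8 mm. Origin on the table, below where the tray's centre sits when home. +x is the way a tray slides in (open front at -x), the cam lever is on the +y side, z up. Two C-shaped rails along x; the tray's edges slide on their ledges, 30 mm above the table, from x = -60 to +60 mm; side walls 102 mm apart.
- mouth (a point): Middle of the dock's slot mouth, at (-35, 0, 38.5) mm in the dock's frame. From here to the back, lips over the ledges leave a slot 17 mm high (30 to 47 mm above the table); 82 mm is open between the lips, whose tops are 53 mm high. In front of it, from x = -62 to -35 mm, the side walls flare out to a mouth about 123 mm wide.
- stop (a point): Middle of the back stop's face, at (56, 0, 38.5) mm in the dock's frame; the stop is 55 mm high. A tray pushed fully home touches it, its centre at x = +1 mm in the dock's frame.
- stage_top (a point): Top centre of the steel stage between the rails, 28.5 mm above the table at rest. The cam raises it 10 mm, so that it carries a tray that is home up by 8.5 mm.
- tray_grip (a point): Loaded tray, with two glass slides clipped in: aluminium plate 110 (x) x 96 (y) x 5 mm, 0.18 to 0.37 kg, with an upright grip fin across its middle, 8 mm thick (x), 50 mm long (y), up to 51 mm above the tray's underside. Point on the fin over the centre of mass, 33.5 mm above the underside. x: the 110 mm way, along which it slides into the dock (either end first); z up.
- empty_grip (a point): The same point of the second tray, alike in shape and size, but with no slides on it. To be left alone.
- jar: Small clear jar with a white cap, 42 mm in diameter, 55 mm high, standing on the table beyond the gap between the trays and the dock. Origin at the centre of its underside. To be left alone.
- lever_knob (a point): Black ball, 30 mm in diameter, on the end of the cam lever; origin at its centre. The lever is a 10 mm thick steel rod; the ball's centre circles shaft at 110 mm, in a plane square to the dock's x axis.
- shaft (a point): Point on the axis of the cam shaft, in the plane in which the lever swings: at (-50, 95, 35) mm in the dock's frame. The shaft runs along the dock's x axis.
- cam_lever (a joint): Angle of the cam lever in rad. 0: at rest on its lower stop, leaning out to the dock's +y side, 1.2 rad from upright. It grows as the lever swings up and over towards the dock. At 1.2 the lever is upright and the lift is highest; past that the lift falls again (stop at 1.8). A spring always drives it back to 0: about 2 to 3 N at the ball.

How it is judged:
By the outcome, as a careful person would: the job done as asked, in the order asked, and still so for the second after the job is handed in, while the arm keeps its last pose, push and grip.
It also fails if it takes over 58 s, if anything falls off the work surface, if the arm or the gripper's body presses on something with over 40 N, if the wrist force passes 120 N, or if a joint passes its speed limit or range.

### The arm

A 6-joint arm with a two-finger parallel gripper is mounted at the origin on the work surface. World frame = base frame: x ahead of the robot, y to its left, z up, the work surface at z = 0. Lengths are in mm, angles in rad, forces in N, time in s.
With the tool pointing down it reaches from about 350 to 875 mm from the base axis. Payload 4.2 kg.
Tool frame: the origin (TCP) lies at the very end of the fingers, on their centre line; the grasp point (between the pads) lies 19 mm behind it; z points along the fingers, y is the line along which they close (so a half turn about z gives the same grasp; the last joint's range is limited). The gripper opens to 85 mm and grips with 20 to 120 N. Pads are 22 mm wide; open, the fingers measure 114 mm over their backs; the gripper's body (76 mm by 85 mm) begins 54 mm behind the grasp point. The pads swing forward as they close: fully open they stand 13 mm farther back than shut.
Start: joints at [-1.032, 0.385, 0.008, 0, -1.194, -0.259], TCP at [172.618, -600.668, 231.312] pointing down, gripper open.
Joint ranges: [-3.14, 3.14], [-1.21, 2.06], [-1.07, 1.41], [-3.16, 2.05], [-2.99, -0.16], [-3.1, 3.1]. Speed limits (rad/s): [2.79, 2.79, 3.14, 3.14, 3.14, 3.14].

### API

Orientations are given as a unit quaternion [x, y, z, w].
In Python, from bench import arm, optics gives the robot as it stands. The module is installed in compiled form; this text tells all that it offers.
- The arm moves only by the tool step_arm, never from a script. Its argument "motion" is a list of rows, each an object with "dr": the turn, a rotation vector about the tool's x, y, z in units of 8 degrees (1.0 is 8 degrees), a list of three; "slide": the shift along the tool's x, y, z in mm, a list of three; "jaw": the finger opening in mm, from 0 to 85.4. A call has exactly 8 rows; each row is the pose to reach, as a shift and turn from the pose commanded when the call began, along the tool's axes at that moment; what a row does not reach only later rows make up. A row lasts 1/8 s, in which the tool goes at most 62.5 mm and 10.7 degrees, less where a joint would pass 70% of its speed; a pose out of reach is approached as far as the arm can. A call with a gripper value outside its range is refused whole. The fingers move at their own pace and stop on an object; the grip force is fixed at half the most. Time passes only in rows, so rows that repeat a pose let the fingers close, or fill a call up. It gives the time, the measured TCP pose, the force, the opening and the grip force at its end, in the units of the state.
- arm.read_state(): the state, without advancing time (a new reading comes with each control period).
- optics.get_image(name): name is "side" or "top"; returns the picture (420x560x3 uint8, blue, green, red); there is no depth.
- optics.camera_info(name): a dict with "camera_matrix" (3x3 intrinsics, pixels), "k1" (the pictures are not rectified: a ray, as slopes to the right and down, at radius r is drawn at 1 + k1 r^2 times it, then the intrinsics apply), "view" (4x4, takes a point from world to camera coordinates). Camera axes: x right, y up, looking along -z (the intrinsics and any distortion apply to the point x, -y, -z); pixel columns grow to the right and rows downward; lengths in mm; the calibration is good to about 2 mm. A picture is of the moment at which its call begins. camera_info takes no time and is no camera call.
- arm.job_done(): hands the job in; it is judged then, once.
The state is a dict: "clock": time; "joints": joint angles; "joint_vel": joint speeds; "joint_efforts": joint torques, N m; "position": TCP position; "ee_rot": TCP orientation; "contact_force": force on the tool from outside, world axes, zero at the start; "wrist_torque": the same for the moment, N m; "gripper_width": finger opening in mm; "grasp_force": force on a finger pad.
Only numpy, scipy, OpenCV 4.12 (cv2) and the standard library are available. Lean on these libraries where they do the work, as an engineer would, in place of code of your own. Each camera call takes 0.05 s, during which the arm holds its last target. There are 200 camera calls.

## Working session

There is one attempt and no reset: what is moved stays moved. The work goes in short steps, Python scripts to look and compute and a tool call to move; the robot and the scene stay as the last step left them, time stands still between calls to the robot, and variables do not carry over. Pictures are saved under pics/ and viewed, at most 10 in all, crops included, and the job is handed in when it is done.

Besides the shell and the picture viewer there is one more tool, called by a JSON object that holds its "op" and its "data", one argument or row to a line. step_arm: Moves the arm, as the interface text tells. Its arguments: {"type":"object","properties":{"motion":{"type":"array","items":{"type":"object","properties":{"dr":{"type":"array","items":{"type":"number"}},"slide":{"type":"array","items":{"type":"number"}},"jaw":{"type":"number"}}}}},"required":["motion"]}

```bash
mkdir -p pics
python3 - <<'E'
from bench import arm, optics
import cv2
for n in("side","top"):
    cv2.imwrite(f"pics/{n}0.png",optics.get_image(n)); i=optics.camera_info(n); print(n,i)
print(arm.read_state())
E
```

```text
side {'camera_matrix': array([[379.78011709,   0.        , 281.56850365],
       [  0.        , 379.78011709, 206.41443692],
       [  0.        ,   0.        ,   1.        ]]), 'k1': 0.008138803619202469, 'view': array([[ 9.64286226e-01, -2.64861163e-01, -7.99412125e-04,
        -5.63943840e+02],
       [ 1.35606767e-01,  4.91109604e-01,  8.60477868e-01,
        -1.41423281e+02],
       [-2.27514570e-01, -8.29855362e-01,  5.09487192e-01,
        -6.92457191e+02],
       [ 0.00000000e+00,  0.00000000e+00,  0.00000000e+00,
         1.00000000e+00]])}
top {'camera_matrix': array([[498.92738352,   0.        , 285.46656957],
       [  0.        , 498.92738352, 211.33446978],
       [  0.        ,   0.        ,   1.        ]]), 'k1': 0.023681053035683384, 'view': array([[-2.68153561e-02, -9.99639080e-01, -1.62690796e-03,
         1.68090467e+01],
       [ 9.98175054e-01, -2.68641020e-02,  5.40821679e-02,
        -6.06668814e+02],
       [-5.41063539e-02, -1.73706353e-04,  9.98535163e-01,
        -1.34062062e+03],
       [ 0.00000000e+00,  0.00000000e+00,  0.00000000e+00,
         1.00000000e+00]])}
{'clock': 0.1, 'joints': array([-1.03239237e+00,  3.85472929e-01,  6.77305523e-03, -4.00634374e-04,
       -1.19397473e+00, -2.58620218e-01]), 'joint_vel': array([-0.00090073, -0.00097853,  0.00367245,  0.00225228,  0.00012333,
       -0.00098468]), 'joint_efforts': array([ 1.20275795e-04, -3.93318808e+01,  1.88929546e+01,  4.19797316e+00,
       -2.64006616e-03, -1.70574914e-06]), 'position': array([ 172.47586717, -600.2040698 ,  230.34425459]), 'ee_rot': array([-1.39362812e-01,  9.90240925e-01,  9.37799054e-04, -1.92827188e-04]), 'contact_force': array([ 0.35848969, -0.54568168, -0.04755798]), 'wrist_torque': array([-0.00620311,  0.01121084, -0.0035824 ]), 'grasp_force': 0.0, 'gripper_width': 85.48690910685012}
```

View pics/side0.png

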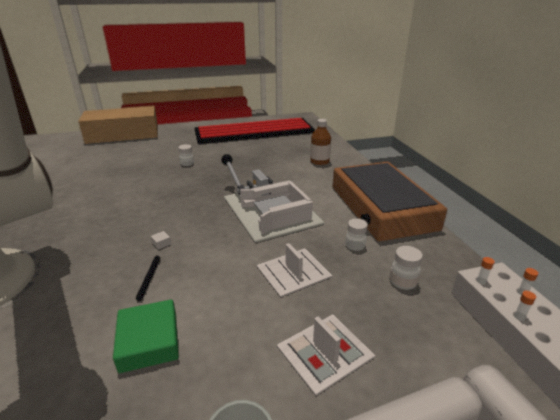

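View pics/top0.png

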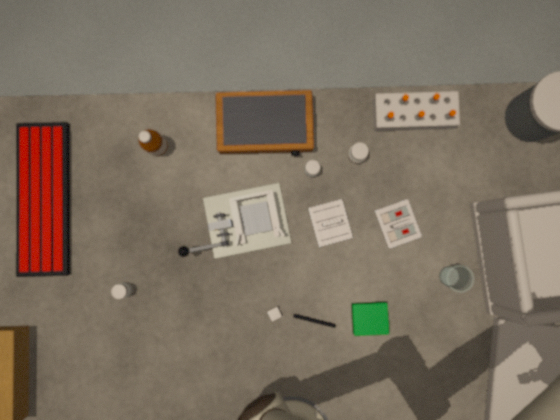

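```bash
cat > h.py <<'E'
import numpy as np, cv2
from bench import arm, optics
def cam(n):
    i=optics.camera_info(n); return i["camera_matrix"],i["k1"],i["view"]
def ray(n,p):
    K,k,V=cam(n); d=np.array([(p[0]-K[0,2])/K[0,0],(p[1]-K[1,2])/K[1,1]]); s=d.copy()
    for _ in range(20): s=d/(1+k*(s@s))
    R=V[:3,:3]; return -R.T@V[:3,3], R.T@np.array([s[0],-s[1],-1])
def onz(n,p,z):
    o,d=ray(n,p); return o+d*(z-o[2])/d[2]
def proj(n,P):
    K,k,V=cam(n); c=V[:3,:3]@np.asarray(P,float)+V[:3,3]; s=np.array([c[0],-c[1]])/-c[2]
    return s*(1+k*(s@s))*K[0,0]+K[:2,2]
def tri(pa,pb):
    (o,d),(q,e)=ray("side",pa),ray("top",pb); d=d/np.linalg.norm(d); e=e/np.linalg.norm(e)
    t=np.linalg.lstsq(np.c_[d,-e],q-o,rcond=None)[0]; a,b=o+t[0]*d,q+t[1]*e
    return (a+b)/2,np.linalg.norm(a-b)
E
python3 - <<'E'
import cv2,numpy as np
t=cv2.imread("pics/top0.png");s=cv2.imread("pics/side0.png")
a=cv2.resize(t[170:270,170:300],None,fx=6,fy=6,interpolation=cv2.INTER_CUBIC); cv2.imwrite("pics/c1.png",a)
a=cv2.resize(t[190:255,300:430],None,fx=6,fy=6,interpolation=cv2.INTER_CUBIC); cv2.imwrite("pics/c2.png",a)
a=cv2.resize(s[145:245,210:340],None,fx=6,fy=6,interpolation=cv2.INTER_CUBIC); cv2.imwrite("pics/c3.png",a)
E
```

```text
(no output)
```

View pics/c1.png

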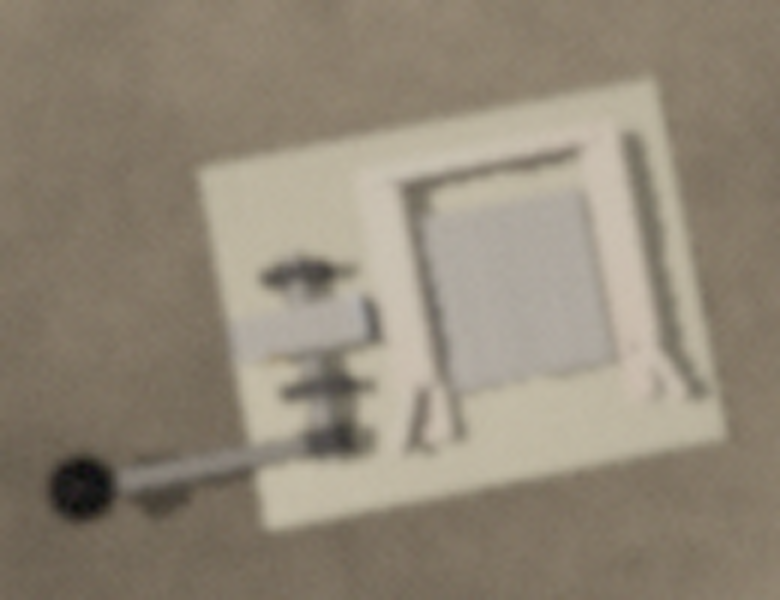

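View pics/c2.png

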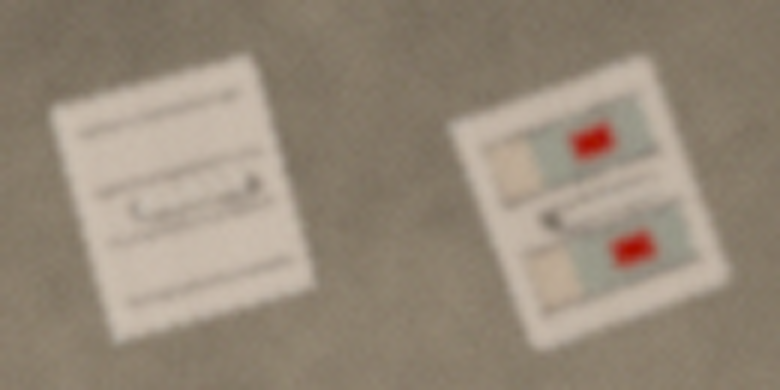

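View pics/c3.png

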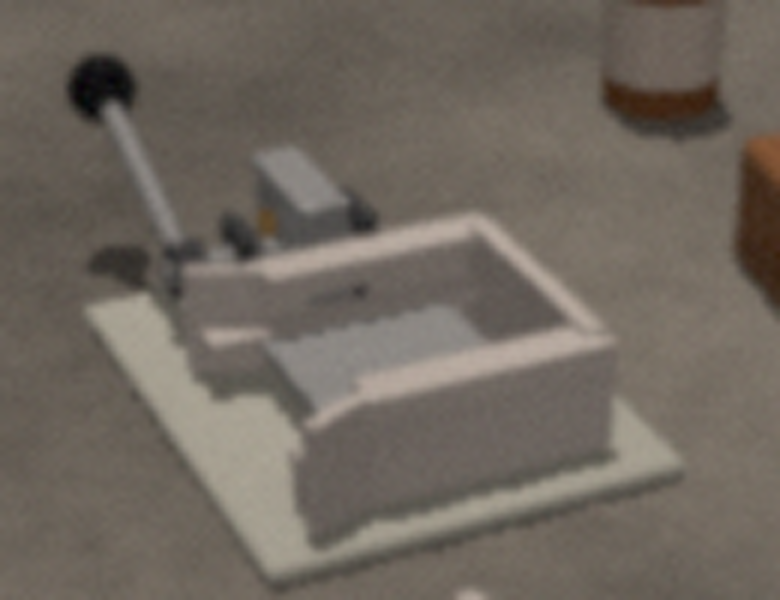

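Run:
```python
from h import *
t=cv2.imread("pics/top0.png");g=t.max(2).astype(np.uint8)
print("bg",g[260,350], "tray",g[232,318],"plate",g[245,225])
m=((cv2.GaussianBlur(g,(3,3),0))>135).astype(np.uint8)
def show(name,x0,y0,x1,y1,z):
    q=np.zeros_like(m);q[y0:y1,x0:x1]=m[y0:y1,x0:x1]
    c=np.vstack(cv2.findContours(q,cv2.RETR_EXTERNAL,cv2.CHAIN_APPROX_NONE)[0])
    P=np.array([onz("top",p,z)[:2] for p in c[:,0].astype(float)],np.float32)
    r=cv2.minAreaRect(P); print(name,r,"\n",cv2.boxPoints(r).round(1).tolist())
show("dock",200,180,295,262,8)
show("empty",300,190,360,255,5)
show("load",368,190,430,255,5)
# corners by hand from crop
for n,c in dict(plate=[(200,168),(652,78),(722,438),(268,530)]).items():
    P=[onz("top",(u/6+170-.4,v/6+170-.4),8)[:2].round(1) for u,v in c]; print(n,P,np.mean(P,0))
P=[onz("top",(u/6+300-.4,v/6+190-.4),5)[:2].round(1) for u,v in [(448,124),(645,55),(732,275),(540,350)]];print(P,np.mean(P,0))
# inner lips z53
for c in [(405,195),(440,385),(580,155),(618,360)]: print("lip",onz("top",(c[0]/6+169.6,c[1]/6+169.6),53)[:2].round(1))
k,e=tri((101/6+209.6,87/6+144.6),(82/6+169.6,487/6+169.6)); print("knob",k,e)
print("knobz",onz("top",(82/6+169.6,487/6+169.6),35+110*np.cos(1.2)))
```

```text
bg 138 tray 198 plate 109
dock ((585.5988159179688, 106.81427001953125), (257.7725830078125, 221.5671844482422), 88.4737319946289) 
 [[471.3999938964844, -19.100000381469727], [692.9000244140625, -25.0], [699.7999877929688, 232.6999969482422], [478.29998779296875, 238.60000610351562]]
empty ((575.3289794921875, -119.01203918457031), (161.41220092773438, 175.2693328857422), 88.48554992675781) 
 [[485.6000061035156, -197.39999389648438], [660.7999877929688, -202.0], [665.0999755859375, -40.70000076293945], [489.8999938964844, -36.0]]
load ((559.3202514648438, -306.2599792480469), (165.87591552734375, 153.0500030517578), 88.52143096923828) 
 [[480.70001220703125, -387.20001220703125], [633.7000122070312, -391.1000061035156], [638.0, -225.3000030517578], [485.0, -221.39999389648438]]
plate [array([651.1, 225.5]), array([686.9,  18.1]), array([521.7,  -9.4]), array([485.6, 197.6])] [586.325 107.95 ]
[array([ 603.9, -242.8]), array([ 633. , -333.8]), array([ 531.7, -369.2]), array([ 499.9, -280.8])] [ 567.125 -306.65 ]
lip [632.9 127.9]
lip [548.7 114.3]
lip [648.5  50.3]
lip [557.5  35.8]
knob [508.85849775 267.73671425  74.9644941 ] 0.45045567944141474
knobz [508.63324502 267.79009933  74.85935299]
```

```bash
cat >> h.py <<'E'
from scipy.spatial.transform import Rotation as Rn
D0=np.array([591.,81.4]);YAW=np.radians(9.6)
def dock(x,y,z): return np.array([D0[0]+x*np.cos(YAW)-y*np.sin(YAW),D0[1]+x*np.sin(YAW)+y*np.cos(YAW),z])
def go(P,ydeg,tool=None):
    """slide/dr from measured pose to TCP P, tool down, tool y along heading ydeg (deg)"""
    s=arm.read_state(); R=Rn.from_quat(s["ee_rot"]); a=np.radians(ydeg); y=np.array([np.cos(a),np.sin(a),0]);z=np.array([0,0,-1.])
    T=Rn.from_matrix(np.c_[np.cross(y,z),y,z])
    print("t",s["clock"],"pos",s["position"].round(1),"F",s["contact_force"].round(1),"w",round(s["gripper_width"],1))
    print("slide",R.inv().apply(P-s["position"]).round(1),"dr",(np.degrees((R.inv()*T).as_rotvec())/8).round(2))
E
python3 - <<'E'
from h import *
t=cv2.imread("pics/top0.png");b=cv2.GaussianBlur(t,(3,3),0)
def show(name,x0,y0,x1,y1,z):
    c=b[y0:y1,x0:x1].max(2); th,q=cv2.threshold(c,0,255,cv2.THRESH_OTSU); q=cv2.morphologyEx(q,cv2.MORPH_OPEN,np.ones((3,3)))
    c=max(cv2.findContours(q,cv2.RETR_EXTERNAL,cv2.CHAIN_APPROX_NONE)[0],key=cv2.contourArea)
    P=np.array([onz("top",p+[x0,y0],z)[:2] for p in cv2.convexHull(c)[:,0].astype(float)],np.float32)
    print(name,th,cv2.minAreaRect(P))
show("dock",198,180,295,262,8)
show("empty",303,195,358,250,5)
show("load",370,195,427,250,5)
go(np.array([567,-306.6,110]),199.3)
E
```

```text
dock 157.0 ((586.7506103515625, 107.76691436767578), (169.19760131835938, 213.13931274414062), 9.810527801513672)
empty 162.0 ((573.479736328125, -120.44966125488281), (111.17344665527344, 97.03365325927734), 13.604711532592773)
load 158.0 ((566.10498046875, -306.3654479980469), (111.75508880615234, 97.57733154296875), 18.114871978759766)
t 0.1 pos [ 172.5 -600.2  230.3] F [ 0.4 -0.5 -0. ] w 85.5
slide [-460.3  173.1  120.6] dr [ 1.000e-02  1.000e-02 -1.166e+01]
```

```bash
sed -i 's/D0=np.array(.*/D0=np.array([591.4,81.5]);YAW=np.radians(9.75)/' h.py; python3 -c "
from h import *
go(np.array([566.3,-306.4,230]),198.4)"
```

```text
t 0.1 pos [ 172.5 -600.2  230.3] F [ 0.4 -0.5 -0. ] w 85.5
slide [-459.6  173.7    0.6] dr [ 1.000e-02  1.000e-02 -1.155e+01]
```

{"op": "step_arm", "data": {
  "motion": [
    {"slide":[-57,22,0],"dr":[0,0,-1.3],"jaw":60},
    {"slide":[-115,43,0],"dr":[0,0,-2.6],"jaw":60},
    {"slide":[-172,65,0],"dr":[0,0,-3.9],"jaw":60},
    {"slide":[-230,86,0],"dr":[0,0,-5.2],"jaw":60},
    {"slide":[-287,108,0],"dr":[0,0,-6.5],"jaw":60},
    {"slide":[-345,130,0],"dr":[0,0,-7.8],"jaw":60},
    {"slide":[-402,151,0],"dr":[0,0,-9.1],"jaw":60},
    {"slide":[-460,173,0],"dr":[0,0,-10.4],"jaw":60}
  ]
}}

```text
clock: 1.1
position: [568.2, -305.8, 230.9]
ee_rot: [0.764, -0.646, -0.0, 0.0]
contact_force: [0.6, -0.6, -0.4]
gripper_width: 60.2
grasp_force: 0.0
```

```bash
python3 -c "
from h import *
go(np.array([566.3,-306.4,90]),198.4)"
```

```text
t 1.1 pos [ 568.2 -305.8  230.9] F [ 0.6 -0.6 -0.4] w 60.2
slide [  0.3   1.8 140.9] dr [ 0.   0.  -1.1]
```

{"op": "step_arm", "data": {
  "motion": [
    {"slide":[0,2,30],"dr":[0,0,-0.6],"jaw":60},
    {"slide":[0,2,70],"dr":[0,0,-1.1],"jaw":60},
    {"slide":[0,2,105],"dr":[0,0,-1.1],"jaw":60},
    {"slide":[0,2,130],"dr":[0,0,-1.1],"jaw":60},
    {"slide":[0,2,141],"dr":[0,0,-1.1],"jaw":60},
    {"slide":[0,2,141],"dr":[0,0,-1.1],"jaw":60},
    {"slide":[0,2,141],"dr":[0,0,-1.1],"jaw":60},
    {"slide":[0,2,141],"dr":[0,0,-1.1],"jaw":60}
  ]
}}

```text
clock: 2.1
position: [565.6, -307.9, 91.6]
ee_rot: [0.809, -0.588, 0.001, -0.0]
contact_force: [-0.5, -0.4, -0.2]
gripper_width: 59.9
grasp_force: 0.0
```

```bash
python3 -c "
from h import *
go(np.array([566.3,-306.4,15]),198.4)
cv2.imwrite('pics/s1.png',cv2.resize(optics.get_image('side')[280:400,250:410],None,fx=5,fy=5))"
```

```text
t 2.1 pos [ 565.6 -307.9   91.6] F [-0.5 -0.4 -0.2] w 59.9
slide [-1.3 -1.  76.6] dr [-0.01 -0.01 -0.05]
```

View pics/s1.png

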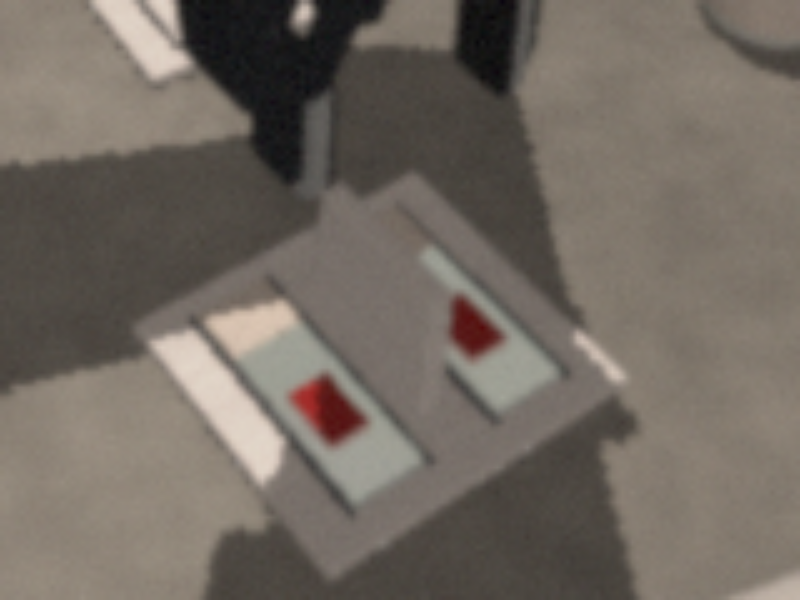

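The picture shows the two fingers above the loaded tray (crop centre ~(380,380)), straddling the fin, aligned. Descending and gripping.

{"op": "step_arm", "data": {
  "motion": [
    {"slide":[-1,-1,25],"dr":[0,0,0],"jaw":60},
    {"slide":[-1,-1,50],"dr":[0,0,0],"jaw":60},
    {"slide":[-1,-1,66],"dr":[0,0,0],"jaw":60},
    {"slide":[-1,-1,75],"dr":[0,0,0],"jaw":60},
    {"slide":[-1,-1,76],"dr":[0,0,0],"jaw":60},
    {"slide":[-1,-1,76],"dr":[0,0,0],"jaw":30},
    {"slide":[-1,-1,76],"dr":[0,0,0],"jaw":15},
    {"slide":[-1,-1,76],"dr":[0,0,0],"jaw":5}
  ]
}}

```text
clock: 3.15
position: [566.1, -306.6, 15.1]
ee_rot: [0.809, -0.587, 0.001, -0.0]
contact_force: [3.8, -0.6, -1.2]
gripper_width: 7.3
grasp_force: 58.3
```

{"op": "step_arm", "data": {
  "motion": [
    {"slide":[0,0,0],"dr":[0,0,0],"jaw":0},
    {"slide":[0,0,0],"dr":[0,0,0],"jaw":0},
    {"slide":[0,0,0],"dr":[0,0,0],"jaw":0},
    {"slide":[0,0,0],"dr":[0,0,0],"jaw":0},
    {"slide":[0,0,-5],"dr":[0,0,0],"jaw":0},
    {"slide":[0,0,-10],"dr":[0,0,0],"jaw":0},
    {"slide":[0,0,-15],"dr":[0,0,0],"jaw":0},
    {"slide":[0,0,-20],"dr":[0,0,0],"jaw":0}
  ]
}}

```text
clock: 4.15
position: [565.4, -306.4, 34.4]
ee_rot: [0.809, -0.588, -0.0, 0.0]
contact_force: [0.2, -0.6, -1.2]
gripper_width: 7.5
grasp_force: 58.3
```

```bash
python3 -c "
from h import *
s=arm.read_state();print(s['wrist_torque'],s['grasp_force'],Rn.from_quat(s['ee_rot']).as_matrix().round(4)[2])
go(np.array([566.3,-306.4,115]),198.4)
print(dock(-150,0,115));go(dock(-150,0,115),189.75)"
```

```text
[ 0.03251518 -0.00637889 -0.04153287] 58.3326119184494 [-3.e-04  3.e-04 -1.e+00]
t 4.15 pos [ 565.4 -306.4   34.4] F [ 0.2 -0.6 -1.2] w 7.5
slide [  0.2  -0.8 -80.6] dr [ 0.    0.   -0.05]
[443.56659114  56.09757442 115.        ]
t 4.15 pos [ 565.4 -306.4   34.4] F [ 0.2 -0.6 -1.2] w 7.5
slide [-382.5    3.8  -80.5] dr [0.   0.   1.03]
```

{"op": "step_arm", "data": {
  "motion": [
    {"slide":[0,0,-20],"dr":[0,0,0],"jaw":0},
    {"slide":[0,0,-50],"dr":[0,0,0],"jaw":0},
    {"slide":[0,0,-75],"dr":[0,0,0],"jaw":0},
    {"slide":[-15,0,-85],"dr":[0,0,0],"jaw":0},
    {"slide":[-45,0,-85],"dr":[0,0,0.1],"jaw":0},
    {"slide":[-85,1,-85],"dr":[0,0,0.2],"jaw":0},
    {"slide":[-130,1,-85],"dr":[0,0,0.3],"jaw":0},
    {"slide":[-175,2,-85],"dr":[0,0,0.4],"jaw":0}
  ]
}}

```text
clock: 5.15
position: [507.9, -138.7, 118.6]
ee_rot: [0.792, -0.61, -0.001, 0.0]
contact_force: [2.0, -0.5, -1.1]
gripper_width: 7.3
grasp_force: 58.5
```

```bash
python3 -c "
from h import *
s=arm.read_state();print(s['wrist_torque'],s['grasp_force'])
go(dock(-150,0,115),189.75)"
```

```text
[ 0.06314945 -0.08136725  0.01110543] 58.49349617958069
t 5.15 pos [ 507.9 -138.7  118.6] F [ 2.  -0.5 -1.1] w 7.3
slide [-204.8   12.4    3.8] dr [0.01 0.01 0.63]
```

{"op": "step_arm", "data": {
  "motion": [
    {"slide":[-45,3,0],"dr":[0,0,0.15],"jaw":0},
    {"slide":[-90,6,0],"dr":[0,0,0.3],"jaw":0},
    {"slide":[-130,8,0],"dr":[0,0,0.45],"jaw":0},
    {"slide":[-165,10,0],"dr":[0,0,0.6],"jaw":0},
    {"slide":[-190,12,0],"dr":[0,0,0.63],"jaw":0},
    {"slide":[-205,12,5],"dr":[0,0,0.63],"jaw":0},
    {"slide":[-205,12,15],"dr":[0,0,0.63],"jaw":0},
    {"slide":[-205,12,20],"dr":[0,0,0.63],"jaw":0}
  ]
}}

```text
clock: 6.15
position: [444.8, 53.8, 98.1]
ee_rot: [0.765, -0.644, -0.001, 0.001]
contact_force: [-0.5, 0.9, -1.6]
gripper_width: 7.2
grasp_force: 58.5
```

```bash
python3 -c "
from h import *
s=arm.read_state();print(s['wrist_torque'],s['grasp_force'])
go(dock(-150,0,49),189.75)
t=optics.get_image('top');s=optics.get_image('side')
a=cv2.resize(t[180:300,190:310],(400,400),interpolation=2);b=cv2.resize(s[150:310,170:330],(400,400),interpolation=2)
cv2.imwrite('pics/s2.png',np.hstack([a,b]))"
```

```text
[-0.01348509 -0.01009411  0.04532425] 58.46385955810547
t 6.15 pos [444.8  53.8  98.1] F [-0.5  0.9 -1.6] w 7.2
slide [-2.5  0.7 49.1] dr [ 0.02 -0.    0.  ]
```

View pics/s2.png

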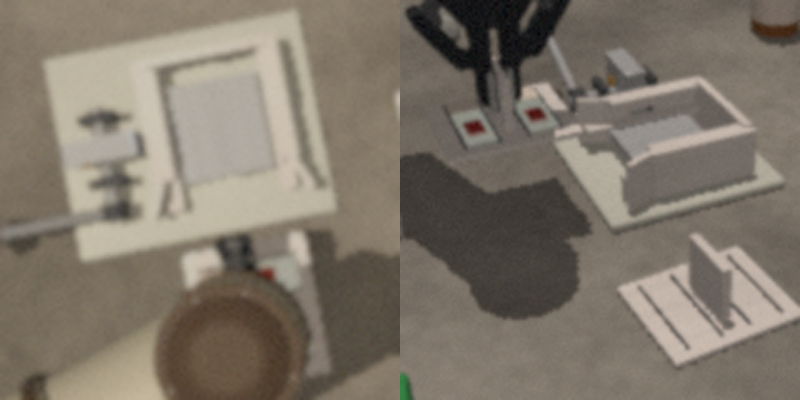

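The tray hangs level in front of the dock, its front corners at left-half pixels ~(182,252) and (305,232). Checking its lateral offset.

```bash
python3 -c "
from h import *
for p,z in [((182,252),88.6),((305,232),88.6),((330,372),88.6),((163,215),53),((177,215),53)]:
    w=onz('top',(190+p[0]/3.333-.35,180+p[1]/3.333-.35),z)[:2]-D0; c,s=np.cos(YAW),np.sin(YAW)
    print((c*w[0]+s*w[1]).round(1),(-s*w[0]+c*w[1]).round(1))
w=arm.read_state()['position'][:2]-D0;print('tcp',c*w[0]+s*w[1],-s*w[0]+c*w[1])"
```

```text
-92.1 43.8
-95.6 -51.9
-204.2 -49.8
-61.2 56.1
-63.3 45.3
tcp -149.07679071672965 -2.734845769863835
```

{"op": "step_arm", "data": {
  "motion": [
    {"slide":[-3,0,20],"dr":[0,0,-0.1],"jaw":0},
    {"slide":[-3,0,40],"dr":[0,0,-0.1],"jaw":0},
    {"slide":[-3,0,49],"dr":[0,0,-0.1],"jaw":0},
    {"slide":[-3,-8,49],"dr":[0,0,-0.1],"jaw":0},
    {"slide":[-3,-20,49],"dr":[0,0,-0.1],"jaw":0},
    {"slide":[-3,-32,49],"dr":[0,0,-0.1],"jaw":0},
    {"slide":[-3,-40,49],"dr":[0,0,-0.1],"jaw":0},
    {"slide":[-3,-40,49],"dr":[0,0,-0.1],"jaw":0}
  ]
}}

```text
clock: 7.25
position: [485.2, 64.4, 50.4]
ee_rot: [0.769, -0.639, 0.0, -0.0]
contact_force: [-1.1, -0.5, -2.0]
gripper_width: 7.2
grasp_force: 58.5
```

```bash
python3 -c "
from h import *
go(dock(1,0.5,49),190.5)"
```

```text
t 7.25 pos [485.2  64.4  50.4] F [-1.1 -0.5 -2. ] w 7.2
slide [   2.2 -108.6    1.5] dr [-0.    0.    0.01]
```

{"op": "step_arm", "data": {
  "motion": [
    {"slide":[0,-8,1],"dr":[0,0,0],"jaw":0},
    {"slide":[0.5,-18,1],"dr":[0,0,0],"jaw":0},
    {"slide":[0.5,-28,1],"dr":[0,0,0],"jaw":0},
    {"slide":[0.5,-38,1],"dr":[0,0,0],"jaw":0},
    {"slide":[0.5,-48,1],"dr":[0,0,0],"jaw":0},
    {"slide":[1,-56,1],"dr":[0,0,0],"jaw":0},
    {"slide":[1,-60,1],"dr":[0,0,0],"jaw":0},
    {"slide":[1,-60,1],"dr":[0,0,0],"jaw":0}
  ]
}}

```text
clock: 8.25
position: [543.6, 74.3, 49.2]
ee_rot: [0.769, -0.639, -0.0, 0.0]
contact_force: [-0.0, 0.2, -1.6]
gripper_width: 7.4
grasp_force: 58.6
```

```bash
python3 -c "
from h import *
go(dock(1,0.5,49),190.5);print(arm.read_state()['wrist_torque'])"
```

```text
t 8.25 pos [543.6  74.3  49.2] F [-0.   0.2 -1.6] w 7.4
slide [  1.2 -49.3   0.2] dr [0.   0.   0.01]
[7.08666076e-05 5.44619731e-03 1.75652002e-02]
```

{"op": "step_arm", "data": {
  "motion": [
    {"slide":[0,-8,0],"dr":[0,0,0],"jaw":0},
    {"slide":[0,-16,0],"dr":[0,0,0],"jaw":0},
    {"slide":[0.5,-24,0.5],"dr":[0,0,0],"jaw":0},
    {"slide":[0.5,-31,1],"dr":[0,0,0],"jaw":0},
    {"slide":[0.5,-37,1.5],"dr":[0,0,0],"jaw":0},
    {"slide":[0.5,-42,2],"dr":[0,0,0],"jaw":0},
    {"slide":[0.5,-45,2],"dr":[0,0,0],"jaw":0},
    {"slide":[0.5,-45,2],"dr":[0,0,0],"jaw":0}
  ]
}}

```text
clock: 9.25
position: [588.0, 82.1, 47.3]
ee_rot: [0.769, -0.639, -0.0, 0.0]
contact_force: [-0.9, -0.6, -1.1]
gripper_width: 7.7
grasp_force: 58.6
```

```bash
python3 -c "
from h import *
go(dock(1,0.5,47),190.5);print(arm.read_state()['wrist_torque'])"
```

```text
t 9.25 pos [588.   82.1  47.3] F [-0.9 -0.6 -1.1] w 7.7
slide [ 0.7 -4.3  0.3] dr [0.   0.   0.01]
[ 0.0312475  -0.04521401 -0.04675546]
```

{"op": "step_arm", "data": {
  "motion": [
    {"slide":[0,-1,0.5],"dr":[0,0,0],"jaw":0},
    {"slide":[0,-2,1],"dr":[0,0,0],"jaw":0},
    {"slide":[0,-3,1],"dr":[0,0,0],"jaw":0},
    {"slide":[0,-3.5,1],"dr":[0,0,0],"jaw":0},
    {"slide":[0,-4,1],"dr":[0,0,0],"jaw":0},
    {"slide":[0,-4.5,1],"dr":[0,0,0],"jaw":0},
    {"slide":[0,-5,1],"dr":[0,0,0],"jaw":0},
    {"slide":[0,-5,1],"dr":[0,0,0],"jaw":0}
  ]
}}

```text
clock: 10.25
position: [591.4, 82.6, 45.9]
ee_rot: [0.769, -0.639, -0.001, 0.001]
contact_force: [-4.2, 0.2, 0.1]
gripper_width: 7.0
grasp_force: 59.0
```

```bash
python3 -c "
from h import *
go(dock(1,0.5,45),190.5);print(arm.read_state()['wrist_torque'])"
```

```text
t 10.25 pos [591.4  82.6  45.9] F [-4.2  0.2  0.1] w 7.0
slide [ 0.6 -0.8  0.9] dr [ 0.02 -0.    0.01]
[ 0.06033683  1.53535544 -0.15718865]
```

{"op": "step_arm", "data": {
  "motion": [
    {"slide":[0,-0.5,0.5],"dr":[0,0,0],"jaw":0},
    {"slide":[0,-1,0.5],"dr":[0,0,0],"jaw":0},
    {"slide":[0,-1.5,0.5],"dr":[0,0,0],"jaw":0},
    {"slide":[0,-2,0.5],"dr":[0,0,0],"jaw":0},
    {"slide":[0,-2,1],"dr":[0,0,0],"jaw":0},
    {"slide":[0,-2,1],"dr":[0,0,0],"jaw":0},
    {"slide":[0,-2,1],"dr":[0,0,0],"jaw":0},
    {"slide":[0,-2,1],"dr":[0,0,0],"jaw":0}
  ]
}}

```text
clock: 11.25
position: [591.6, 82.5, 45.3]
ee_rot: [0.769, -0.639, -0.002, 0.003]
contact_force: [-10.7, 0.5, 5.9]
gripper_width: 7.2
grasp_force: 59.9
```

```bash
python3 -c "
from h import *
go(dock(1,0.5,45),190.5);print(arm.read_state()['wrist_torque'])"
```

```text
t 11.25 pos [591.6  82.5  45.3] F [-10.7   0.5   5.9] w 7.2
slide [ 0.5 -0.6  0.3] dr [ 0.05 -0.    0.  ]
[ 0.11112381  2.8130954  -0.23197021]
```

{"op": "step_arm", "data": {
  "motion": [
    {"slide":[0,0,0],"dr":[0,0,0],"jaw":20},
    {"slide":[0,0,0],"dr":[0,0,0],"jaw":40},
    {"slide":[0,0,0],"dr":[0,0,0],"jaw":40},
    {"slide":[0,0,-5],"dr":[0,0,0],"jaw":40},
    {"slide":[0,0,-20],"dr":[0,0,0],"jaw":40},
    {"slide":[0,0,-50],"dr":[0,0,0],"jaw":40},
    {"slide":[0,0,-90],"dr":[0,0,0],"jaw":50},
    {"slide":[0,0,-130],"dr":[0,0,0],"jaw":60}
  ]
}}

```text
clock: 12.25
position: [594.9, 83.3, 177.8]
ee_rot: [0.769, -0.639, 0.0, -0.001]
contact_force: [0.4, -0.1, 0.7]
gripper_width: 59.9
grasp_force: 0.0
```

```bash
python3 -c "
from h import *
go(dock(-50,197.5,150),189.75);print(dock(-50,197.5,75))"
```

```text
t 12.25 pos [594.9  83.3 177.8] F [ 0.4 -0.1  0.7] w 59.9
slide [-197.1   50.9   27.8] dr [-0.01  0.    0.11]
[508.67567004 267.67984647  75.        ]
```

{"op": "step_arm", "data": {
  "motion": [
    {"slide":[-40,10,0],"dr":[0,0,0],"jaw":60},
    {"slide":[-85,22,0],"dr":[0,0,0.1],"jaw":60},
    {"slide":[-130,34,5],"dr":[0,0,0.1],"jaw":60},
    {"slide":[-170,44,15],"dr":[0,0,0.1],"jaw":60},
    {"slide":[-190,49,25],"dr":[0,0,0.1],"jaw":60},
    {"slide":[-197,51,28],"dr":[0,0,0.1],"jaw":60},
    {"slide":[-197,51,28],"dr":[0,0,0.1],"jaw":60},
    {"slide":[-197,51,28],"dr":[0,0,0.1],"jaw":60}
  ]
}}

```text
clock: 13.25
position: [509.1, 266.8, 147.7]
ee_rot: [0.764, -0.645, 0.0, -0.0]
contact_force: [0.9, 0.7, -0.8]
gripper_width: 60.2
grasp_force: 0.0
```

```bash
python3 -c "
from h import *
go(dock(-50,197.5,53),189.75)
s=optics.get_image('side');t=optics.get_image('top')
a=cv2.resize(t[180:280,170:300],(390,300),interpolation=2);b=cv2.resize(s[145:245,200:330],(390,300),interpolation=2)
cv2.imwrite('pics/s3.png',np.hstack([a,b]))"
```

```text
t 13.25 pos [509.1 266.8 147.7] F [ 0.9  0.7 -0.8] w 60.2
slide [-0.9  0.3 94.7] dr [-0.  0. -0.]
```

View pics/s3.png

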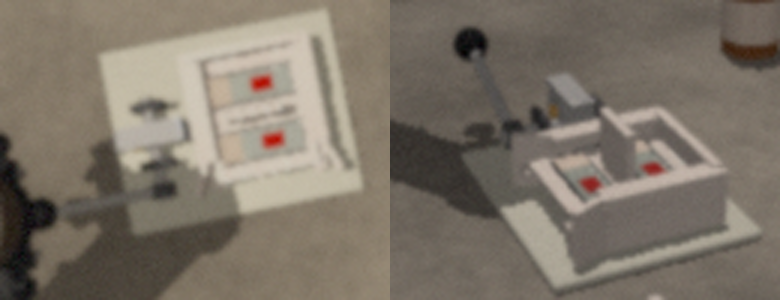

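The tray sits home between the rails with its front edge inside and back edge at the stop; lever knob unmoved at left-half (42,210). Descending onto the knob.

{"op": "step_arm", "data": {
  "motion": [
    {"slide":[-1,0,30],"dr":[0,0,0],"jaw":60},
    {"slide":[-1,0,60],"dr":[0,0,0],"jaw":60},
    {"slide":[-1,0,82],"dr":[0,0,0],"jaw":60},
    {"slide":[-1,0,93],"dr":[0,0,0],"jaw":60},
    {"slide":[-1,0,95],"dr":[0,0,0],"jaw":60},
    {"slide":[-1,0,95],"dr":[0,0,0],"jaw":40},
    {"slide":[-1,0,95],"dr":[0,0,0],"jaw":20},
    {"slide":[-1,0,95],"dr":[0,0,0],"jaw":10}
  ]
}}

```text
clock: 14.35
position: [507.9, 268.9, 53.4]
ee_rot: [0.765, -0.644, -0.0, -0.0]
contact_force: [-4.2, 1.0, 4.8]
gripper_width: 27.1
grasp_force: 58.7
```

```bash
python3 -c "
from h import *
s=arm.read_state();print(s['gripper_width'],s['grasp_force'])
b=s['position'];print(b,s['contact_force'])
R=Rn.from_quat(s['ee_rot']);sh=dock(-50,95,35)
k0=dock(-50,95+110*np.sin(1.2),35+110*np.cos(1.2))
for q in np.arange(0,1.21,.1):
    k=dock(-50,95+110*np.sin(1.2-q),35+110*np.cos(1.2-q)); print(round(q,1),R.inv().apply(k-k0).round(1))"
```

```text
27.128397544094916 58.715030550956726
[507.87890187 268.88318338  53.3762492 ] [-4.18920362  1.0241504   4.81472789]
0.0 [0. 0. 0.]
0.1 [  4.5   0.  -10. ]
0.2 [  9.9   0.  -19.6]
0.3 [ 16.3   0.  -28.5]
0.4 [ 23.6   0.  -36.8]
0.5 [ 31.6   0.  -44.3]
0.6 [ 40.4   0.  -51. ]
0.7 [ 49.8   0.  -56.7]
0.8 [ 59.6   0.  -61.5]
0.9 [ 70.    0.  -65.3]
1.0 [ 80.6   0.  -68. ]
1.1 [ 91.5   0.  -69.7]
1.2 [102.5   0.  -70.2]
```

{"op": "step_arm", "data": {
  "motion": [
    {"slide":[0,0,0],"dr":[0,0,0],"jaw":5},
    {"slide":[0,0,0],"dr":[0,0,0],"jaw":5},
    {"slide":[4.5,0,-10],"dr":[0,0,0],"jaw":5},
    {"slide":[10,0,-19.5],"dr":[0,0,0],"jaw":5},
    {"slide":[16.5,0,-28.5],"dr":[0,0,0],"jaw":5},
    {"slide":[23.5,0,-37],"dr":[0,0,0],"jaw":5},
    {"slide":[31.5,0,-44.5],"dr":[0,0,0],"jaw":5},
    {"slide":[40.5,0,-51],"dr":[0,0,0],"jaw":5}
  ]
}}

```text
clock: 15.35
position: [514.9, 227.9, 103.3]
ee_rot: [0.765, -0.644, -0.0, 0.0]
contact_force: [0.6, 0.3, -7.8]
gripper_width: 27.2
grasp_force: 59.5
```

```bash
python3 -c "
from h import *
go(dock(-50,95,123),189.75)
s=arm.read_state();print(s['grasp_force'])
b=optics.get_image('side')[105:205,200:330]
cv2.imwrite('pics/s4.png',cv2.resize(b,(780,600),interpolation=2))"
```

```text
t 15.35 pos [514.9 227.9 103.3] F [ 0.6  0.3 -7.8] w 27.2
slide [ 62.2  -0.6 -19.7] dr [ 0.01 -0.    0.  ]
59.45268452167511
```

View pics/s4.png

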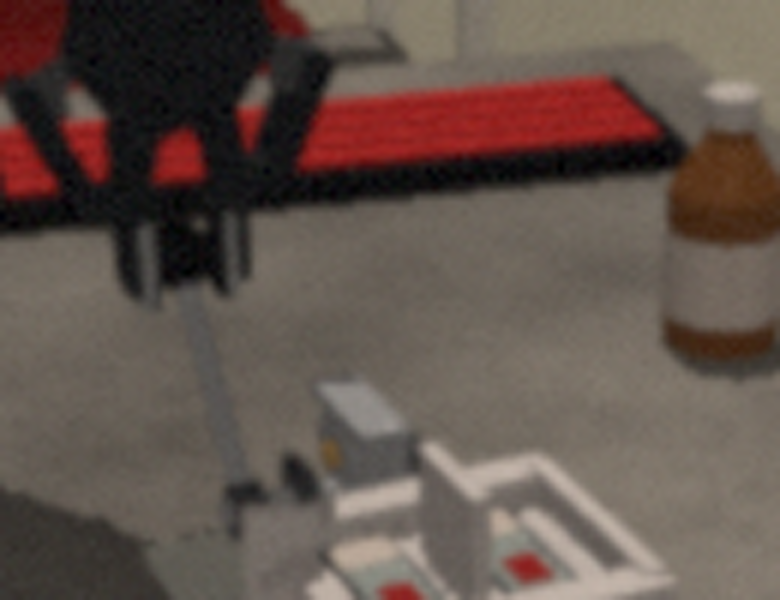

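The ball sits squarely between the pads (crop ~(190,255)) and the lever follows. Continuing to upright.

{"op": "step_arm", "data": {
  "motion": [
    {"slide":[9,0,-5.5],"dr":[0,0,0],"jaw":5},
    {"slide":[19,0,-10.5],"dr":[0,0,0],"jaw":5},
    {"slide":[29.5,0,-14.5],"dr":[0,0,0],"jaw":5},
    {"slide":[40,0,-17],"dr":[0,0,0],"jaw":5},
    {"slide":[51,0,-18.5],"dr":[0,0,0],"jaw":5},
    {"slide":[62,0,-19],"dr":[0,0,0],"jaw":5},
    {"slide":[62,0,-19],"dr":[0,0,0],"jaw":5},
    {"slide":[62,0,-19],"dr":[0,0,0],"jaw":5}
  ]
}}

```text
clock: 16.4
position: [525.7, 167.6, 122.2]
ee_rot: [0.765, -0.644, -0.0, 0.0]
contact_force: [-0.1, 0.1, 0.1]
gripper_width: 5.1
grasp_force: 0.0
```

```bash
python3 -c "
from h import *
go(dock(-50,95,123.5),189.75)
s=arm.read_state();print(s['grasp_force'],s['wrist_torque'])
print('expected knob',proj('side',dock(-50,95,145)),'shaft',proj('side',dock(-50,95,35)))
I=optics.get_image('side');t=optics.get_image('top')
a=cv2.resize(I[100:230,210:340],(600,600),interpolation=2)
f=lambda p:tuple(int((x-o)*600/130) for x,o in zip(p,(210,100)))
cv2.line(a,f(proj('side',dock(-50,95,35))),f(proj('side',dock(-50,95,145))),(0,255,0),1)
cv2.imwrite('pics/s5.png',a)"
```

```text
t 16.4 pos [525.7 167.6 122.2] F [-0.1  0.1  0.1] w 5.1
slide [ 1.  -0.2 -1.3] dr [ 0.   -0.    0.01]
0.0 [0.04249653 0.01557154 0.0052765 ]
expected knob [237.8157936  147.24426128] shaft [240.48881854 189.35977749]
```

View pics/s5.png

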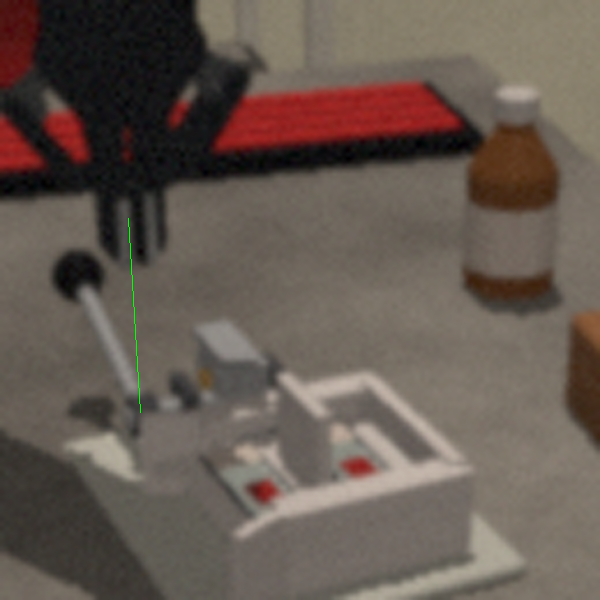

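The lever slipped out: the picture shows the knob back at rest (78,275), fingers closed empty at the upright position. Tray still home. Regripping, this time with force feedback in smaller steps.

{"op": "step_arm", "data": {
  "motion": [
    {"slide":[0,0,-20],"dr":[0,0,0],"jaw":20},
    {"slide":[-20,0,-32],"dr":[0,0,0],"jaw":40},
    {"slide":[-50,0,-32],"dr":[0,0,0],"jaw":60},
    {"slide":[-80,0,-32],"dr":[0,0,0],"jaw":60},
    {"slide":[-101,0,-32],"dr":[0,0,0],"jaw":60},
    {"slide":[-101,0,-15],"dr":[0,0,0],"jaw":60},
    {"slide":[-101,0,10],"dr":[0,0,0],"jaw":60},
    {"slide":[-101,0,15],"dr":[0,0,0],"jaw":60}
  ]
}}

```text
clock: 17.5
position: [507.4, 267.0, 105.6]
ee_rot: [0.765, -0.644, -0.0, 0.002]
contact_force: [0.7, 0.3, -0.4]
gripper_width: 59.9
grasp_force: 0.0
```

Run:
```python
from h import *
I=optics.get_image('side');t=optics.get_image('top')
def ball(I,c):
    x0,y0=c[0]-12,c[1]-12; w=I[y0:y0+24,x0:x0+24].max(2); m=(w<45).astype(np.uint8)
    n,l,st,ce=cv2.connectedComponentsWithStats(m); print([(st[i,4],(ce[i]+[x0,y0]).round(1)) for i in range(1,n) if st[i,4]>20])
ball(I,(227,159));ball(t,(184,251)); ball(cv2.imread('pics/side0.png'),(227,159));ball(cv2.imread('pics/top0.png'),(184,251))
go(dock(-50,197.5,52),189.75)
# tray: red labels centroid in top view
hsv=cv2.cvtColor(t,cv2.COLOR_BGR2HSV);m=((hsv[...,1]>180)&(hsv[...,2]>90))[190:240,230:275].astype(np.uint8)
n,l,st,ce=cv2.connectedComponentsWithStats(m)
print([(st[i,4],(onz('top',ce[i]+[230,190],35)[:2]-D0).round(1)) for i in range(1,n)])
```

```text
[(np.int32(72), array([226.3, 158.8]))]
[(np.int32(197), array([179.9, 250.6]))]
[(np.int32(66), array([226.2, 158.7]))]
[(np.int32(65), array([183.1, 250.9]))]
t 17.6 pos [508.4 267.3 107. ] F [ 0.4 -0.5  0.7] w 59.8
slide [-0.3 -0.4 55. ] dr [ 0.01 -0.01  0.01]
[(np.int32(13), array([28.2, -4.9])), (np.int32(12), array([-23.3, -14. ]))]
```

{"op": "step_arm", "data": {
  "motion": [
    {"slide":[0,0,25],"dr":[0,0,0],"jaw":60},
    {"slide":[0,0,45],"dr":[0,0,0],"jaw":60},
    {"slide":[0,0,55],"dr":[0,0,0],"jaw":60},
    {"slide":[0,0,55],"dr":[0,0,0],"jaw":45},
    {"slide":[0,0,55],"dr":[0,0,0],"jaw":35},
    {"slide":[0,0,55],"dr":[0,0,0],"jaw":20},
    {"slide":[0,0,55],"dr":[0,0,0],"jaw":0},
    {"slide":[0,0,55],"dr":[0,0,0],"jaw":0}
  ]
}}

```text
clock: 18.6
position: [508.1, 267.5, 53.4]
ee_rot: [0.765, -0.644, -0.0, -0.0]
contact_force: [-5.2, 1.6, 6.6]
gripper_width: 27.2
grasp_force: 58.7
```

{"op": "step_arm", "data": {
  "motion": [
    {"slide":[0,0,0],"dr":[0,0,0],"jaw":0},
    {"slide":[2,0,-5],"dr":[0,0,0],"jaw":0},
    {"slide":[4.5,0,-10],"dr":[0,0,0],"jaw":0},
    {"slide":[7,0,-15],"dr":[0,0,0],"jaw":0},
    {"slide":[10,0,-19.5],"dr":[0,0,0],"jaw":0},
    {"slide":[10,0,-19.5],"dr":[0,0,0],"jaw":0},
    {"slide":[10,0,-19.5],"dr":[0,0,0],"jaw":0},
    {"slide":[10,0,-19.5],"dr":[0,0,0],"jaw":0}
  ]
}}

```text
clock: 19.6
position: [510.0, 256.8, 71.4]
ee_rot: [0.765, -0.644, 0.0, 0.001]
contact_force: [-0.5, 0.1, -3.5]
gripper_width: 27.4
grasp_force: 59.4
```

```bash
cat >> h.py <<'E'
def st():
    s=arm.read_state(); c,n=np.cos(YAW),np.sin(YAW); w=s["position"][:2]-D0; F=s["contact_force"]
    print(round(s["clock"],2),"dockpos",(c*w[0]+n*w[1]).round(1),(c*w[1]-n*w[0]).round(1),s["position"][2].round(1),"Fdock",(c*F[0]+n*F[1]).round(1),(c*F[1]-n*F[0]).round(1),F[2].round(1),"w",round(s["gripper_width"],2),"T",s["wrist_torque"].round(2),"g",round(s["grasp_force"],1))
E
python3 -c "
from h import *
st()"
```

```text
19.6 dockpos -50.5 186.6 71.4 Fdock -0.5 0.2 -3.5 w 27.35 T [0.11 0.38 0.69] g 59.4
```

{"op": "step_arm", "data": {
  "motion": [
    {"slide":[3,0,-4.5],"dr":[0,0,0],"jaw":0},
    {"slide":[6.5,0,-9],"dr":[0,0,0],"jaw":0},
    {"slide":[10,0,-13],"dr":[0,0,0],"jaw":0},
    {"slide":[13.5,0,-17],"dr":[0,0,0],"jaw":0},
    {"slide":[17.5,0,-21],"dr":[0,0,0],"jaw":0},
    {"slide":[21.5,0,-24.5],"dr":[0,0,0],"jaw":0},
    {"slide":[21.5,0,-24.5],"dr":[0,0,0],"jaw":0},
    {"slide":[21.5,0,-24.5],"dr":[0,0,0],"jaw":0}
  ]
}}

```text
clock: 20.6
position: [513.6, 235.0, 95.8]
ee_rot: [0.764, -0.645, -0.0, 0.001]
contact_force: [4.9, -4.9, -11.1]
gripper_width: 26.9
grasp_force: 59.8
```

```bash
python3 -c "
from h import *
st()"
```

```text
20.6 dockpos -50.7 164.4 95.8 Fdock 4.0 -5.6 -11.1 w 26.93 T [-1.06 -1.04  0.01] g 59.8
```

{"op": "step_arm", "data": {
  "motion": [
    {"slide":[1,0,0.2],"dr":[0,0,0],"jaw":0},
    {"slide":[2,0,0.4],"dr":[0,0,0],"jaw":0},
    {"slide":[3,0,0.6],"dr":[0,0,0],"jaw":0},
    {"slide":[3,0,0.6],"dr":[0,0,0],"jaw":0},
    {"slide":[3,0,0.6],"dr":[0,0,0],"jaw":0},
    {"slide":[3,0,0.6],"dr":[0,0,0],"jaw":0},
    {"slide":[3,0,0.6],"dr":[0,0,0],"jaw":0},
    {"slide":[3,0,0.6],"dr":[0,0,0],"jaw":0}
  ]
}}

```text
clock: 21.6
position: [513.9, 234.1, 96.4]
ee_rot: [0.765, -0.644, -0.0, -0.001]
contact_force: [-4.5, 3.4, -1.8]
gripper_width: 27.3
grasp_force: 60.5
```

```bash
python3 -c "
from h import *
st()"
```

```text
21.6 dockpos -50.5 163.5 96.4 Fdock -3.8 4.2 -1.8 w 27.32 T [1.07 1.54 0.05] g 60.5
```

{"op": "step_arm", "data": {
  "motion": [
    {"slide":[4.5,0,-3.3],"dr":[0,0,0],"jaw":0},
    {"slide":[9.4,0,-6.3],"dr":[0,0,0],"jaw":0},
    {"slide":[14.3,0,-9.1],"dr":[0,0,0],"jaw":0},
    {"slide":[19.3,0,-11.7],"dr":[0,0,0],"jaw":0},
    {"slide":[19.3,0,-11.7],"dr":[0,0,0],"jaw":0},
    {"slide":[19.3,0,-11.7],"dr":[0,0,0],"jaw":0},
    {"slide":[19.3,0,-11.7],"dr":[0,0,0],"jaw":0},
    {"slide":[19.3,0,-11.7],"dr":[0,0,0],"jaw":0}
  ]
}}

```text
clock: 22.6
position: [517.6, 214.3, 107.4]
ee_rot: [0.765, -0.644, 0.0, 0.0]
contact_force: [-1.2, 0.0, -0.1]
gripper_width: -0.2
grasp_force: 0.0
```

```bash
python3 -c "
from h import *
st()"
```

```text
22.6 dockpos -50.2 143.3 107.4 Fdock -1.2 0.2 -0.1 w -0.25 T [-0.03 -0.    0.02] g 0.0
```

```bash
python3 -c "
from h import *
for z in (0,10,20,30,40,50): print(z,[((proj('side',np.array([514.9,227.9,103.3+z])+s*14*np.array([.986,.169,0]))-[200,105])*6).round() for s in (-1,0,1)])
st();go(dock(-50,197.5,110),189.75)
I=optics.get_image('side');x0,y0=215,147
w=I[y0:y0+24,x0:x0+24].max(2); n,l,s,c=cv2.connectedComponentsWithStats((w<45).astype(np.uint8));print([(s[i,4],c[i]+[x0,y0]) for i in range(1,n) if s[i,4]>20])"
```

```text
0 [array([149., 303.]), array([181., 297.]), array([213., 292.])]
10 [array([147., 280.]), array([180., 275.]), array([212., 269.])]
20 [array([145., 257.]), array([178., 252.]), array([210., 246.])]
30 [array([143., 234.]), array([176., 229.]), array([209., 224.])]
40 [array([141., 211.]), array([174., 206.]), array([207., 200.])]
50 [array([139., 187.]), array([173., 182.]), array([206., 177.])]
22.6 dockpos -50.2 143.3 107.4 Fdock -1.2 0.2 -0.1 w -0.25 T [-0.03 -0.    0.02] g 0.0
t 22.6 pos [517.6 214.3 107.4] F [-1.2  0.  -0.1] w -0.2
slide [-54.2  -0.3  -2.6] dr [ 0.   -0.    0.01]
[(np.int32(86), array([226.63953488, 156.61627907]))]
```

```bash
python3 -c "
from h import *
print(arm.read_state()['joints'].round(2))
R=Rn.from_quat(arm.read_state()['ee_rot'])
ex=np.array([np.cos(YAW),np.sin(YAW),0]);ey=np.array([-np.sin(YAW),np.cos(YAW),0]);ez=np.array([0,0,1.])
for sg in (1,-1):
  for th in (0,.5,1.0):
    z=-np.sin(th)*ey-np.cos(th)*ez; y=sg*(-np.cos(th)*ey+np.sin(th)*ez); T=Rn.from_matrix(np.c_[np.cross(y,z),y,z])
    print(sg,th,(np.degrees((R.inv()*T).as_rotvec())/8).round(2))
"
```

```text
[ 0.68  0.4  -0.32  0.   -0.86 -0.51]
1 0 [  0.     0.   -11.24]
1 0.5 [ -2.81   2.81 -10.99]
1 1.0 [ -5.58   5.58 -10.21]
-1 0 [ 0.   -0.   11.26]
-1 0.5 [ 2.81  2.81 11.  ]
-1 1.0 [ 5.58  5.58 10.22]
```

{"op": "step_arm", "data": {
  "motion": [
    {"slide":[-5,0,-30],"dr":[-0.56,0.56,-1.02],"jaw":30},
    {"slide":[-20,0,-60],"dr":[-1.12,1.12,-2.04],"jaw":60},
    {"slide":[-40,0,-83],"dr":[-1.67,1.67,-3.06],"jaw":65},
    {"slide":[-60,0,-83],"dr":[-2.23,2.23,-4.08],"jaw":65},
    {"slide":[-80,0,-83],"dr":[-2.79,2.79,-5.1],"jaw":65},
    {"slide":[-100,0,-83],"dr":[-3.35,3.35,-6.13],"jaw":65},
    {"slide":[-117,0,-83],"dr":[-3.9,3.9,-7.15],"jaw":65},
    {"slide":[-117,0,-83],"dr":[-4.46,4.46,-8.17],"jaw":65}
  ]
}}

```text
clock: 23.65
position: [497.7, 331.1, 189.7]
ee_rot: [0.911, -0.081, 0.035, 0.403]
contact_force: [-0.2, 0.3, 0.1]
gripper_width: 65.1
grasp_force: 0.0
```

```bash
cat >> h.py <<'E'
ex=np.array([np.cos(YAW),np.sin(YAW),0]);ey=np.array([-np.sin(YAW),np.cos(YAW),0]);ez=np.array([0,0,1.])
BALL=dock(-50,95+110*np.sin(1.2),35+110*np.cos(1.2)+.1)
def tilt(th):
    z=-np.sin(th)*ey-np.cos(th)*ez; y=-np.cos(th)*ey+np.sin(th)*ez; return Rn.from_matrix(np.c_[np.cross(y,z),y,z])
def ball(q): a=1.2-q; return dock(-50,95+110*np.sin(a),35+110*np.cos(a)+.1)
def tgt(b,th,back):
    s=arm.read_state();R=Rn.from_quat(s["ee_rot"]);T=tilt(th);P=b+T.as_matrix()[:,2]*back
    print("slide",R.inv().apply(P-s["position"]).round(1),"dr",(np.degrees((R.inv()*T).as_rotvec())/8).round(2))
E
python3 -c "
from h import *
st();print(arm.read_state()['joints'].round(2));tgt(BALL,1.0,-60)"
```

```text
23.65 dockpos -50.0 261.9 189.7 Fdock -0.1 0.3 0.1 w 65.15 T [1.44 0.   0.01] g 0.0
[ 1.04  0.68  0.03  0.39 -1.67  0.24]
slide [ -6.6 -51.3  65.5] dr [-1.11  1.09 -2.  ]
```

{"op": "step_arm", "data": {
  "motion": [
    {"slide":[0,0,0],"dr":[-0.55,0.55,-1.0],"jaw":65},
    {"slide":[0,0,0],"dr":[-1.1,1.1,-2.0],"jaw":65},
    {"slide":[-2,-17,22],"dr":[-1.1,1.1,-2.0],"jaw":65},
    {"slide":[-4,-34,44],"dr":[-1.1,1.1,-2.0],"jaw":65},
    {"slide":[-6,-47,60],"dr":[-1.1,1.1,-2.0],"jaw":65},
    {"slide":[-6.6,-51.3,65.5],"dr":[-1.1,1.1,-2.0],"jaw":65},
    {"slide":[-6.6,-51.3,65.5],"dr":[-1.1,1.1,-2.0],"jaw":65},
    {"slide":[-6.6,-51.3,65.5],"dr":[-1.1,1.1,-2.0],"jaw":65}
  ]
}}

```text
clock: 24.65
position: [500.6, 316.5, 108.9]
ee_rot: [0.876, 0.071, 0.042, 0.476]
contact_force: [0.8, -0.2, 0.7]
gripper_width: 64.7
grasp_force: 0.0
```

```bash
python3 -c "
from h import *
st();print(arm.read_state()['joints'].round(2));tgt(BALL,1.0,24)
I=optics.get_image('side');x0,y0=215,147
w=I[y0:y0+24,x0:x0+24].max(2); n,l,s,c=cv2.connectedComponentsWithStats((w<45).astype(np.uint8));print([(s[i,4],c[i]+[x0,y0]) for i in range(1,n) if s[i,4]>20])"
```

```text
24.65 dockpos -49.7 246.9 108.9 Fdock 0.8 -0.3 0.7 w 64.73 T [ 1.67  0.27 -0.03] g 0.0
[ 1.08  0.78 -0.16  0.54 -1.52  0.37]
slide [-0.2 -1.5 84. ] dr [-0.03  0.01 -0.05]
[(np.int32(72), array([225.73611111, 159.08333333]))]
```

{"op": "step_arm", "data": {
  "motion": [
    {"slide":[0,-1.5,20],"dr":[0,0,0],"jaw":65},
    {"slide":[0,-1.5,45],"dr":[0,0,0],"jaw":65},
    {"slide":[0,-1.5,68],"dr":[0,0,0],"jaw":65},
    {"slide":[0,-1.5,82],"dr":[0,0,0],"jaw":65},
    {"slide":[0,-1.5,86],"dr":[0,0,0],"jaw":65},
    {"slide":[0,-1.5,86],"dr":[0,0,0],"jaw":45},
    {"slide":[0,-1.5,86],"dr":[0,0,0],"jaw":20},
    {"slide":[0,-1.5,86],"dr":[0,0,0],"jaw":0}
  ]
}}

```text
clock: 25.7
position: [512.4, 246.5, 60.9]
ee_rot: [0.875, 0.072, 0.042, 0.476]
contact_force: [-0.5, 2.2, 2.6]
gripper_width: 27.3
grasp_force: 58.7
```

{"op": "step_arm", "data": {
  "motion": [
    {"slide":[0,0,0],"dr":[0,0,0],"jaw":0},
    {"slide":[0,0,0],"dr":[0,0,0],"jaw":0},
    {"slide":[0,0,0],"dr":[0,0,0],"jaw":0},
    {"slide":[0,0,0],"dr":[0,0,0],"jaw":0},
    {"slide":[0,0,0],"dr":[0,0,0],"jaw":0},
    {"slide":[0,0,0],"dr":[0,0,0],"jaw":0},
    {"slide":[0,0,0],"dr":[0,0,0],"jaw":0},
    {"slide":[0,0,0],"dr":[0,0,0],"jaw":0}
  ]
}}

```text
clock: 26.7
position: [512.4, 246.5, 60.8]
ee_rot: [0.875, 0.072, 0.042, 0.476]
contact_force: [-2.5, 4.5, 4.9]
gripper_width: 27.4
grasp_force: 59.0
```

```bash
python3 -c "
from h import *
st();s=arm.read_state();R=Rn.from_quat(s['ee_rot']);print('Ftool',R.inv().apply(s['contact_force']).round(1))
b=R.inv().apply(BALL-s['position']);print('ball in tool',b.round(1))
for q in (.1,.2,.3,.4,.5,.6,.7,.8):
    th=1-q; T=tilt(th); P=ball(q)-T.as_matrix()@np.array([0,0,b[2]])
    print(q,R.inv().apply(P-(BALL-R.as_matrix()[:,2]*b[2])).round(1),(np.degrees((R.inv()*T).as_rotvec())/8).round(2))
"
```

```text
26.7 dockpos -49.9 176.0 60.8 Fdock -1.7 4.8 4.9 w 27.44 T [ 1.08  0.4  -0.42] g 59.0
Ftool [-1.7  1.5 -6.7]
ball in tool [ -0.1   0.2 -25.8]
0.1 [ 0.1  8.4 -1.8] [ 0.69 -0.   -0.05]
0.2 [ 0.1 16.8 -2.8] [ 1.41 -0.   -0.05]
0.3 [ 0.2 25.3 -2.9] [ 2.12 -0.01 -0.05]
0.4 [ 0.2 33.7 -2.1] [ 2.84 -0.01 -0.05]
0.5 [ 0.3 42.1 -0.6] [ 3.56 -0.01 -0.05]
0.6 [ 0.3 50.2  1.8] [ 4.27 -0.01 -0.05]
0.7 [ 0.4 58.1  5. ] [ 4.99 -0.01 -0.05]
0.8 [ 0.5 65.6  9. ] [ 5.71 -0.02 -0.05]
```

{"op": "step_arm", "data": {
  "motion": [
    {"slide":[0,4.2,-1],"dr":[0.35,0,0],"jaw":0},
    {"slide":[0.1,8.4,-1.8],"dr":[0.7,0,0],"jaw":0},
    {"slide":[0.1,12.6,-2.4],"dr":[1.05,0,0],"jaw":0},
    {"slide":[0.1,16.8,-2.8],"dr":[1.4,0,0],"jaw":0},
    {"slide":[0.2,21,-2.9],"dr":[1.75,0,0],"jaw":0},
    {"slide":[0.2,25.3,-2.9],"dr":[2.1,0,0],"jaw":0},
    {"slide":[0.2,25.3,-2.9],"dr":[2.1,0,0],"jaw":0},
    {"slide":[0.2,25.3,-2.9],"dr":[2.1,0,0],"jaw":0}
  ]
}}

```text
clock: 27.7
position: [514.4, 235.8, 83.2]
ee_rot: [0.936, 0.077, 0.031, 0.342]
contact_force: [-3.9, 6.4, 4.6]
gripper_width: 27.4
grasp_force: 59.5
```

```bash
cat >> h.py <<'E'
def rep(q0,qs,th0,thf,bz=-25.8):
    st();s=arm.read_state();R=Rn.from_quat(s['ee_rot']);print('Ftool',R.inv().apply(s['contact_force']).round(1))
    z=R.as_matrix()[:,2];print('tilt',np.arctan2(-z@ey,-z@ez).round(3),'ball if in grip: dock y,z',(np.array([ey,ez])@(s['position']+z*bz-np.r_[D0,0])).round(1), 'ideal',(np.array([ey,ez])@(ball(q0)-np.r_[D0,0])).round(1))
    T0=tilt(th0)
    for q in qs:
        T=tilt(thf(q)); d=T0.inv().apply(ball(q)-T.apply([0,0,bz])-(ball(q0)-T0.apply([0,0,bz])))
        print(round(q,2),d.round(1),(np.degrees((T0.inv()*T).as_rotvec())/8).round(2))
E
python3 -c "
from h import *
rep(.3,[.35,.4,.45,.5,.55,.6],.7,lambda q:1-q)"
```

```text
27.7 dockpos -49.8 165.1 83.2 Fdock -2.8 7.0 4.6 w 27.4 T [ 1.59  0.86 -0.49] g 59.5
Ftool [-2.8 -2.4 -8. ]
tilt 0.702 ball if in grip: dock y,z [181.8 102.9] ideal [181.2 103.5]
0.35 [ 0.   4.1 -1. ] [ 0.36 -0.    0.  ]
0.4 [-0.   8.3 -1.8] [ 0.72 -0.    0.  ]
0.45 [-0.  12.5 -2.3] [1.07 0.   0.  ]
0.5 [-0.  16.7 -2.7] [1.43 0.   0.  ]
0.55 [-0.  21.  -2.9] [ 1.79 -0.   -0.  ]
0.6 [-0.  25.2 -2.8] [2.15 0.   0.  ]
```

{"op": "step_arm", "data": {
  "motion": [
    {"slide":[0,4.1,-1.2],"dr":[0.36,0,0],"jaw":0},
    {"slide":[0,8.3,-2.2],"dr":[0.72,0,0],"jaw":0},
    {"slide":[0,12.5,-2.9],"dr":[1.07,0,0],"jaw":0},
    {"slide":[0,16.7,-3.4],"dr":[1.43,0,0],"jaw":0},
    {"slide":[0,21,-3.7],"dr":[1.79,0,0],"jaw":0},
    {"slide":[0,25.2,-3.6],"dr":[2.15,0,0],"jaw":0},
    {"slide":[0,25.2,-3.6],"dr":[2.15,0,0],"jaw":0},
    {"slide":[0,25.2,-3.6],"dr":[2.15,0,0],"jaw":0}
  ]
}}

```text
clock: 28.7
position: [517.3, 218.3, 102.2]
ee_rot: [0.976, 0.081, 0.019, 0.199]
contact_force: [0.7, 3.9, 3.5]
gripper_width: 27.2
grasp_force: 59.8
```

```bash
python3 -c "
from h import *
rep(.6,[.65,.7,.75,.8,.85,.9],.4,lambda q:1-q)"
```

```text
28.7 dockpos -49.8 147.4 102.2 Fdock 1.3 3.7 3.5 w 27.22 T [1.55 0.1  0.12] g 59.8
Ftool [ 1.3 -2.  -4.7]
tilt 0.403 ball if in grip: dock y,z [157.5 125.9] ideal [157.1 125.9]
0.65 [ 0.   4.1 -1. ] [0.36 0.   0.  ]
0.7 [ 0.   8.3 -1.8] [ 0.72 -0.    0.  ]
0.75 [ 0.  12.5 -2.3] [ 1.07 -0.    0.  ]
0.8 [-0.  16.7 -2.7] [ 1.43 -0.   -0.  ]
0.85 [ 0.  21.  -2.9] [1.79 0.   0.  ]
0.9 [ 0.  25.2 -2.8] [2.15 0.   0.  ]
```

Holding firmly; the same step again, relieving a little more.

{"op": "step_arm", "data": {
  "motion": [
    {"slide":[0,4.1,-1.1],"dr":[0.36,0,0],"jaw":0},
    {"slide":[0,8.3,-2.0],"dr":[0.72,0,0],"jaw":0},
    {"slide":[0,12.5,-2.6],"dr":[1.07,0,0],"jaw":0},
    {"slide":[0,16.7,-3.0],"dr":[1.43,0,0],"jaw":0},
    {"slide":[0,21,-3.2],"dr":[1.79,0,0],"jaw":0},
    {"slide":[0,25.2,-3.1],"dr":[2.15,0,0],"jaw":0},
    {"slide":[0,25.2,-3.1],"dr":[2.15,0,0],"jaw":0},
    {"slide":[0,25.2,-3.1],"dr":[2.15,0,0],"jaw":0}
  ]
}}

```text
clock: 29.7
position: [521.1, 196.5, 114.8]
ee_rot: [0.995, 0.083, 0.007, 0.052]
contact_force: [3.4, 3.1, 1.9]
gripper_width: 27.5
grasp_force: 59.6
```

```bash
python3 -c "
from h import *
rep(.9,[.95,1.0,1.05,1.1,1.15,1.2],.1,lambda q:1-q)"
```

```text
29.7 dockpos -49.8 125.3 114.8 Fdock 3.8 2.5 1.9 w 27.46 T [ 0.92 -0.95  0.05] g 59.6
Ftool [ 3.8 -2.3 -2.1]
tilt 0.104 ball if in grip: dock y,z [128.  140.5] ideal [127.5 140.2]
0.95 [-0.   4.1 -1. ] [ 0.36 -0.   -0.  ]
1.0 [ 0.   8.3 -1.8] [0.72 0.   0.  ]
1.05 [-0.  12.5 -2.3] [1.07 0.   0.  ]
1.1 [-0.  16.7 -2.7] [ 1.43 -0.    0.  ]
1.15 [-0.  21.  -2.9] [ 1.79 -0.   -0.  ]
1.2 [ 0.  25.2 -2.8] [ 2.15  0.   -0.  ]
```

{"op": "step_arm", "data": {
  "motion": [
    {"slide":[0,4.2,-1.0],"dr":[0.36,0,0],"jaw":0},
    {"slide":[0,8.4,-1.8],"dr":[0.72,0,0],"jaw":0},
    {"slide":[0,12.7,-2.3],"dr":[1.07,0,0],"jaw":0},
    {"slide":[0,17,-2.7],"dr":[1.43,0,0],"jaw":0},
    {"slide":[0,21.4,-2.9],"dr":[1.79,0,0],"jaw":0},
    {"slide":[0,25.7,-2.8],"dr":[2.15,0,0],"jaw":0},
    {"slide":[0,25.7,-2.8],"dr":[2.15,0,0],"jaw":0},
    {"slide":[0,25.7,-2.8],"dr":[2.15,0,0],"jaw":0}
  ]
}}

```text
clock: 30.7
position: [525.4, 171.6, 120.3]
ee_rot: [0.992, 0.082, -0.005, -0.098]
contact_force: [4.1, 3.1, 3.1]
gripper_width: 27.7
grasp_force: 59.6
```

```bash
python3 -c "
from h import *
rep(1.2,[1.21],-.2,lambda q:1-q)
t=optics.get_image('top');s=optics.get_image('side')
for n,I,(x0,y0,x1,y1) in (('top',t,(230,190,275,240)),('side',s,(230,170,310,235))):
    h=cv2.cvtColor(I,cv2.COLOR_BGR2HSV);m=((h[...,1]>150)&(h[...,2]>70)&((h[...,0]<8)|(h[...,0]>172)))[y0:y1,x0:x1].astype(np.uint8)
    k,l,st_,ce=cv2.connectedComponentsWithStats(m);print(n,[(int(st_[i,4]),(ce[i]+[x0,y0]).round(1)) for i in range(1,k) if st_[i,4]>4])
# rod: grey pixels between shaft and ball in side view, deviation from ideal upright
cv2.imwrite('pics/f.png',s)
for z in (55,65,75,85,95,105,115): 
    p=proj('side',dock(-50,95,z)); r=int(round(p[1])); print(z,p.round(1),s[r,int(p[0])-6:int(p[0])+8].max(1))
"
```

```text
30.7 dockpos -49.8 100.0 120.3 Fdock 4.6 2.4 3.1 w 27.72 T [ 0.68 -1.27 -0.36] g 59.6
Ftool [ 4.6 -2.9 -2.6]
tilt -0.196 ball if in grip: dock y,z [ 95.  145.6] ideal [ 95.  145.1]
1.21 [-0.   0.8 -0.2] [0.07 0.   0.  ]
top [(21, array([256.5, 207.1])), (17, array([260.4, 225.9]))]
side [(14, array([287.1, 197.9])), (13, array([267.2, 202.8]))]
55 [240.  182.1] [100 104 103 100  94  89  89  85  91 108 108 106  89  64]
65 [239.8 178.4] [ 96  98 102  98 101  92  88  88  86  93 104 108 110 109]
75 [239.6 174.6] [ 99 100 102 101 101  90  85  85  85  96 107 108 108 104]
85 [239.3 170.9] [106 103 103 105 101  91  87  86  82  97  99 101 101 103]
95 [239.1 167. ] [101 105 100 100  95  88  87  86  85 100 104 105 107 106]
105 [238.8 163.2] [102 100 100 101  99  87  84  84  86  86  94  96  98 101]
115 [238.6 159.3] [100  96  99  96  82  80  68  45  33  36  35  45  54  78]
```

```bash
python3 -c "
from h import *
P=[tri((287.1,197.9),(256.5,207.1)),tri((267.2,202.8),(260.4,225.9))];print(P)
m=(P[0][0]+P[1][0])/2;print((m[:2]-D0)@ex[:2],(m[:2]-D0)@ey[:2],m[2])
st();print(arm.job_done())"
```

```text
[(array([618.97808487,  77.23204408,  45.4877725 ]), np.float64(0.5937307688119927)), (array([569.15415424,  67.97136871,  45.28727789]), np.float64(1.594991026730863))]
1.120688672446582 -9.22127320457297 45.38752519649296
30.8 dockpos -49.8 100.1 120.3 Fdock 5.0 2.3 3.4 w 27.45 T [ 0.52 -1.29 -0.32] g 59.6
the job is handed in; nothing more can be done
None
```

I slid the loaded tray home against the back stop (centre measured at x ≈ +1 mm), let it go, and handed the job in at 30.8 s with the gripper holding the cam lever upright and the tray raised; the lever slipped free and sprang back twice before that, and I re-gripped it along the rod.

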